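# Set and clamp the end stop of a bottle-labelling jig

### The job

Set the labelling jig up for the next batch of bottles: slide the slotted metal end stop along the board until its upright face (the side towards the rollers) is level with the line on the tape. Then press the cam lever all the way down flat to clamp the stop there, and let go of everything. Do not knock over or shift the bottles and the tape roll standing behind the jig.

Things in the scene. Friction and masses are not known exactly. Their poses are not given: they have to be found in the camera images.
- jig: Labelling jig, fixed: brown wooden board 290x130 mm, top 17 mm above the worktop. Origin: on the worktop under its centre; x runs along the board to the rollers (x = 43 to 137 mm, up to 48 mm high), y across it to the side where the flat lever points, z up. Clamp stud at x -67, y 22 mm; guide screw (top 31 mm above the worktop) at x -67, y -22 mm.
- stop: End stop: loose aluminium angle, 0.26 kg. Foot 122 x 80 x 5 mm with two slots, 74 x 10 mm, on the clamp stud and guide screw: it slides only along the jig's x (1 mm play, cannot be lifted off). At its front stands a flange 8 mm thick, 80 mm wide, top 82 mm above the worktop. Origin: under the foot at the flange's front face; x points out of that face to the rollers, z up.
- stop_top (a point): Middle of the top edge of the stop's flange (4 mm behind its front face), 82 mm above the worktop; the 8 mm flange can be pinched here from above, fingers closing along the stop's x. Round it all is clear down to 48 mm above the worktop, save the raised lever (up to 103 mm high), 25 mm or more behind the flange and 10 to 50 mm to the jig's y side.
- stop_face (a point): Point on the stop's front face (the reference face), at the end of the foot next to the tape, at the foot's upper surface; axes as the stop's.
- mark_line (a point): Middle of the marker line (2 mm wide, 20 mm long, across the board) on a strip of paper tape, 50 x 20 mm, stuck on the board beside the stop's foot. x as the jig's x: the stop is set when stop_face has x = 0 here. At the start the stop is 10 mm or more short of the line, on the side away from the rollers.
- cam_lever (a joint): Angle of the black cam lever (rad): 0 = raised 69 degrees from level, 1.2 = lying flat, clamped (end stop). It turns about the jig's x through lever_pivot and points to the jig's y when flat. It stays where it is left; pressing it down takes 2 to 8 N at its end. From about 0.6 on its washer presses on the stop.
- lever_pivot (a point): Pivot of the cam lever, over the clamp stud, 35 mm above the worktop; axes as the jig's.
- lever_end (a point): Middle of the upper face of the lever's paddle end, 60 mm from the pivot along the lever and 6.5 mm above its centre line; the lever is 19 mm wide and ends 70 mm from the pivot. When flat this point is 41 mm above the worktop, beyond the board's edge, with nothing below.
- clamp_washer: Steel pressure washer, 22 mm in diameter, under the cam, that the lever forces down on the stop's foot. Origin: centre of its underside.
- bottle_01: Dropper bottle, 28 x 93 mm, standing behind the jig; leave alone. Origin: centre of its base.
- bottle_05: Dropper bottle like bottle_01; leave alone.
- bottle_09: Dropper bottle like bottle_01; leave alone.
- tape_roll: Roll of tape lying flat, 66 mm in diameter, 20 mm high, behind the jig; leave alone. Origin: centre of its underside.

How it is judged:
By the outcome, as a careful person would: the job done as asked, in the order asked, and still so for the second after the job is handed in, with the robot touching nothing.
It also fails if it takes over 38 s, if anything falls off the work surface, if the arm or the gripper's body presses on something with over 40 N, if the wrist force passes 120 N, or if a joint passes its speed limit or range.

### The arm

A 6-joint arm with a two-finger parallel gripper is mounted at the origin on a cart in front of the work surface, level with it; the furniture and walls round the work are solid. World frame = base frame: x ahead of the robot, y to its left, z up, the work surface at z = 0. Lengths are in m, angles in rad, forces in N, time in s.
With the tool pointing down it reaches from about 0.35 to 0.775 m from the base axis. Payload 5.5 kg.
Tool frame: the origin (TCP) lies on the centre line of the jaws, within the pads' length; the fingertips stand 11 mm ahead of it and the grasp point (between the pads) lies 8 mm behind it (env.tip_reach is the distance from the TCP to the fingertips, in m); z points along the fingers, x is the direction in which the jaws open and shut, and the axes are right-handed (so a half turn about z gives the same grasp; the last joint's range is limited). The gripper opens to 85 mm and grips with 20 to 120 N. Pads are 22 mm wide; open, the fingers measure 114 mm over their backs; the gripper's body (76 mm by 85 mm) begins 54 mm behind the grasp point. The pads swing forward as they close: fully open they stand 13 mm farther back than shut.
Start: joints at [0.992, 0.313, 0.046, 1.304, 0, 1.431], TCP at [0.244, 0.521, 0.242] pointing down, gripper open.
Joint ranges: [-2.76, 2.76], [-0.86, 1.69], [-1.03, 1.26], [-2.2, 2.34], [-1.47, 1.5], [-3.14, 3.14]. Speed limits (rad/s): [2.57, 2.57, 3.14, 3.14, 3.14, 3.14].

### API

Orientations are given as a unit quaternion [w, x, y, z].
In Python, from workcell import env gives the robot as it stands.
- The arm moves only by the tool carry_out, never from a script. Its argument "moves" is one flat list of numbers, 7 for each row, row after row: the gripper command: -1 is shut, 1 is fully open, values between are in proportion, then the shift along the tool's x, y, z in m, then the turn, a rotation vector about the tool's x, y, z in degrees. A call has exactly 5 rows; each row shifts and turns the pose as measured when the row begins, along the tool's axes as they then stand; what a row does not reach is not made up. A row lasts 1/8 s, in which the tool goes at most 62.5 mm and 10.7 degrees, less where a joint would pass 70% of its speed; a pose out of reach is approached as far as the arm can. A call is refused whole if a number of a shift passes 0.0625 or a number of a turn 10.7, either way. A call with a gripper value outside its range is refused whole. The fingers move at their own pace and stop on an object; "squeeze" is the grip in N (left out, the last holds). Time passes only in rows, so rows that do not move let the fingers close, or fill a call up. It gives the time, the measured TCP pose, the force and the opening at its end, in the units of the state.
- env.get_state(): the state, without advancing time (a new reading comes with each control period).
- env.read_camera(name): name is "side" or "top" or "wrist"; returns the picture (480x640x3 uint8, red, green, blue); there is no depth.
- env.calibration(name): a dict with "camera_matrix" (3x3 intrinsics, pixels), "rvec" (rotation vector, rad) and "tvec" (3), from world to camera coordinates, as OpenCV has them; the wrist camera has in their place "hand_eye" (4x4, takes a point from camera to tool coordinates, whose origin is the TCP and whose axes are the tool frame's). Camera axes: x right, y down, z forward; pixel columns grow to the right and rows downward; lengths in m; the calibration is good to about 2 mm. A picture is of the moment at which its call begins: read the wrist's pose just before it. calibration takes no time and is no camera call.
- env.hand_in(): hands the job in, once; it reports no verdict.
The state is a dict: "clock": time; "joint_pos": joint angles; "qvel": joint speeds; "tau": joint torques, N m; "tcp_pos": TCP position; "orientation": TCP orientation; "wrist_force": force on the tool from outside, world axes, zero at the start; "ft_torque": the same for the moment, N m; "finger_gap": finger opening in m.
Only numpy, scipy, OpenCV 4.12 (cv2) and the standard library are available. Lean on these libraries where they do the work, as an engineer would, in place of code of your own. Each camera call takes 0.05 s, during which the arm holds its last target. There are 200 camera calls.

## Working session

There is one attempt and no reset: what is moved stays moved. The work goes in short steps, Python scripts to look and compute and a tool call to move; the robot and the scene stay as the last step left them, time stands still between calls to the robot, and variables do not carry over. Pictures are saved under pics/ and viewed, about 8 in all and at most 12, crops included, and the job is handed in when it is done.

Besides the shell and the picture viewer there is one more tool, called as name(argument=value, ...) on one line, values as JSON. carry_out: Moves the arm, as the interface text tells. Its arguments: {"type":"object","properties":{"moves":{"type":"array"},"squeeze":{"type":"number"}},"required":["moves"]}

```bash
mkdir -p pics; ls; cat > h.py <<'E'
import numpy as np, cv2
from workcell import env
from scipy.spatial.transform import Rotation as R
def pose():
    s=env.get_state(); q=s['orientation']; T=np.eye(4)
    T[:3,:3]=R.from_quat([q[1],q[2],q[3],q[0]]).as_matrix(); T[:3,3]=s['tcp_pos']; return T
def cam(name,T=None):
    c=env.calibration(name); K=np.array(c['camera_matrix'])
    if 'hand_eye' in c: M=T@np.array(c['hand_eye'])
    else:
        M=np.eye(4); r=cv2.Rodrigues(np.array(c['rvec'],float))[0]; M[:3,:3]=r.T; M[:3,3]=-r.T@np.array(c['tvec']).ravel()
    return K,M   # M camera->world
def ray(KM,uv):
    K,M=KM; d=M[:3,:3]@np.linalg.solve(K,[uv[0],uv[1],1.]); return M[:3,3],d/np.linalg.norm(d)
def onz(KM,uv,z):
    o,d=ray(KM,uv); return o+d*(z-o[2])/d[2]
def tri(obs):
    A=np.zeros((3,3));b=np.zeros(3)
    for KM,uv in obs:
        o,d=ray(KM,uv);P=np.eye(3)-np.outer(d,d);A+=P;b+=P@o
    p=np.linalg.solve(A,b); return p
def proj(KM,p):
    K,M=KM; c=np.linalg.inv(M)@np.r_[p,1]; x=K@c[:3]; return x[:2]/x[2]
def snap(name,f):
    T=pose(); im=env.read_camera(name); cv2.imwrite(f'pics/{f}.png',cv2.cvtColor(im,cv2.COLOR_RGB2BGR)); np.save(f'pics/{f}_T.npy',T); return im,T
E
python3 - <<'E'
from h import *
for n in ('top','side','wrist'):
    im,T=snap(n,n+'0'); K,M=cam(n,T); print(n,K[0,0],M.round(3).tolist())
print(env.get_state())
E
```

```text
pics
top 455.3308527801242 [[0.02, -0.998, 0.063, 0.506], [-1.0, -0.021, -0.012, 0.34], [0.013, -0.062, -0.998, 0.917], [0.0, 0.0, 0.0, 1.0]]
side 611.2117805101861 [[-0.977, -0.133, 0.169, 0.443], [-0.215, 0.603, -0.768, 0.981], [0.0, -0.787, -0.618, 0.615], [0.0, 0.0, 0.0, 1.0]]
wrist 355.34596399333606 [[0.425, 0.866, 0.263, 0.179], [0.905, -0.406, -0.125, 0.551], [-0.002, 0.291, -0.957, 0.373], [0.0, 0.0, 0.0, 1.0]]
{'clock': 0.15, 'joint_pos': array([9.92392347e-01, 3.13845271e-01, 4.52671890e-02, 1.30360487e+00,
       1.05898470e-05, 1.43118574e+00]), 'qvel': array([-0.00032091, -0.00181627,  0.00433692, -0.00091621, -0.00224485,
       -0.00051885]), 'tau': array([ 1.22919868e-03, -4.81065238e+01,  2.98816019e+01,  1.39609913e-02,
       -1.40220509e-04,  1.99633615e-05]), 'tcp_pos': array([0.24410234, 0.52022118, 0.24161496]), 'orientation': array([ 2.81924868e-04,  8.44051775e-01,  5.36261243e-01, -6.33426904e-04]), 'wrist_force': array([-0.69854609,  0.76577699, -0.55599533]), 'ft_torque': array([-0.03483178,  0.0417215 , -0.04588132]), 'finger_gap': 0.08525670568213674}
```

View pics/top0.png

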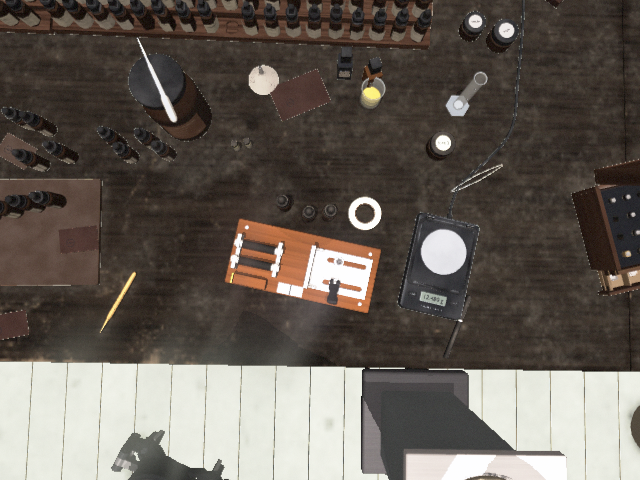

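View pics/side0.png

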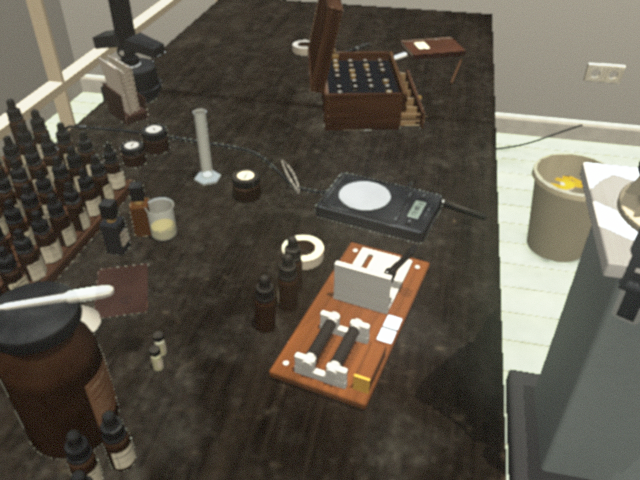

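Top view: board corners about (240,219), (380,248), (369,312), (225,281); rollers on the left (jig x is roughly world +y), lever at (333,292), tape at (290,290), bottles at (283,202), (310,212), (330,210). I'll get a coarse jig pose from the mask, then bring the wrist camera over it.

```bash
python3 - <<'E'
from h import *
im=cv2.imread('pics/top0.png'); KM=cam('top')
hsv=cv2.cvtColor(im,cv2.COLOR_BGR2HSV)
m=cv2.inRange(hsv,(3,110,90),(20,255,255)); m[:200]=0;m[330:]=0;m[:,:215]=0;m[:,390:]=0
m=cv2.morphologyEx(m,cv2.MORPH_CLOSE,np.ones((3,3)))
c=max(cv2.findContours(m,0,2)[0],key=cv2.contourArea)
h=cv2.convexHull(c); r=cv2.minAreaRect(h); b=cv2.boxPoints(r)
P=np.array([onz(KM,p,.017) for p in b]); print(b,P.round(4).tolist())
print([np.linalg.norm(P[i]-P[i-1]).round(4) for i in range(4)], P.mean(0))
T=pose();print(T.round(3)); print(np.array(env.calibration('wrist')['hand_eye']).round(3))
for p in P: print(proj(cam('wrist',T),p))
cv2.imwrite('pics/topc.png',cv2.resize(im[180:330,210:400],None,fx=4,fy=4,interpolation=2))
E
```

```text
[[223.96472 281.6588 ]
 [238.27063 217.28233]
 [381.52942 249.11761]
 [367.2235  313.49408]] [[0.4789, 0.5229, 0.017], [0.6067, 0.4989, 0.017], [0.5494, 0.2136, 0.017], [0.4223, 0.2402, 0.017]]
[np.float64(0.2883), np.float64(0.1299), np.float64(0.291), np.float64(0.1299)] [0.51432512 0.36890731 0.017     ]
[[ 0.425  0.905 -0.001  0.244]
 [ 0.905 -0.425 -0.001  0.52 ]
 [-0.001 -0.    -1.     0.242]
 [ 0.     0.     0.     1.   ]]
[[ 1.    -0.    -0.    -0.   ]
 [ 0.001  0.957  0.292 -0.072]
 [-0.    -0.292  0.957 -0.132]
 [ 0.     0.     0.     1.   ]]
[401.83516045 378.65178488]
[420.1677747 460.48098  ]
[206.63060033 500.07780973]
[173.5507097  424.92431041]
```

View pics/wrist0.png

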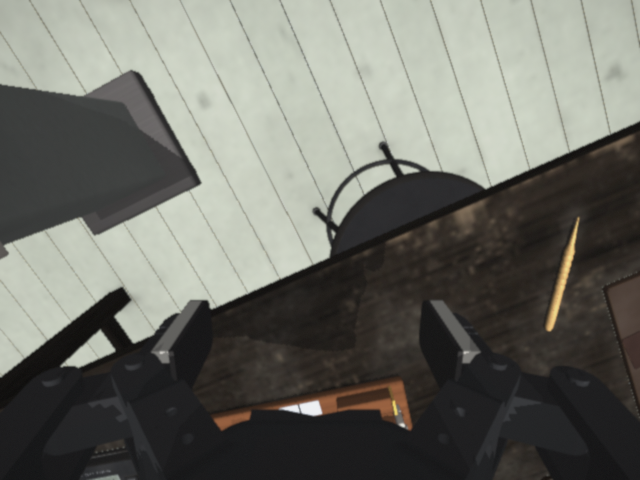

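Coarse jig centre is (0.514, 0.369) with jig x at 78.7° in world, and the sizes check (289 x 130 mm). The wrist view shows only the board's edge at the bottom (about (300,400)), so I'm moving over the stop.

carry_out(moves=[1, -0.0055, 0.058, 0.014, 0, 0, 0, 1, -0.0055, 0.058, 0.014, 0, 0, 0, 1, -0.0055, 0.058, 0.014, 0, 0, 0, 1, -0.0055, 0.058, 0.014, 0, 0, 0, 1, -0.0055, 0.058, 0.014, 0, 0, 0])

```text
clock: 0.78
tcp_pos: [0.4984, 0.3726, 0.1696]
orientation: [-0.001, 0.841, 0.541, 0.0]
wrist_force: [-0.6, 0.0, -0.2]
finger_gap: 0.0855
```

carry_out(moves=[1, 0, 0, 0, 0, 0, -7, 1, 0, 0, 0, 0, 0, -7, 1, 0, 0, 0, 0, 0, 0, 1, 0, 0, 0, 0, 0, 0, 1, 0, 0, 0, 0, 0, 0])

```text
clock: 1.4
tcp_pos: [0.5016, 0.368, 0.1655]
orientation: [-0.001, 0.771, 0.637, -0.003]
wrist_force: [0.4, -0.0, 0.3]
finger_gap: 0.0853
```

```bash
python3 - <<'E'
from h import *
im,T=snap('wrist','wrist1'); print(T.round(4), env.get_state()['clock'])
E
```

```text
[[ 0.1879  0.9822 -0.0052  0.5016]
 [ 0.9822 -0.1879 -0.002   0.368 ]
 [-0.003  -0.0048 -1.      0.1655]
 [ 0.      0.      0.      1.    ]] 1.45
```

View pics/wrist1.png

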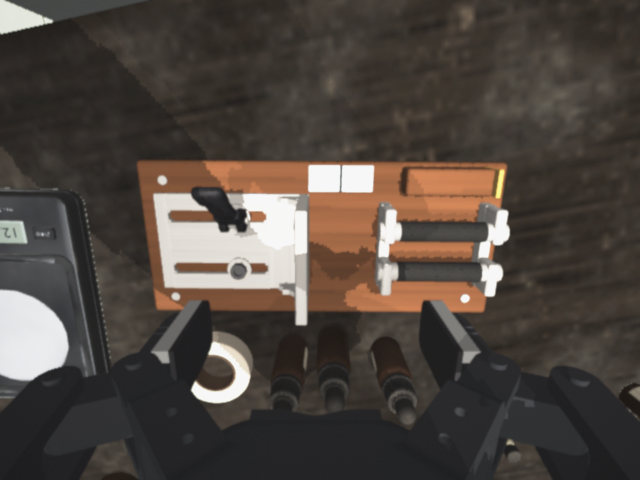

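Clear view: tape (308–374, 165–192) with its line at about u=341, v=179; flange top edge u 295–308 down to v≈325; foot's end next to the tape about (308,197); lever paddle (205,195), hub (240,222); stud at (240,225); guide screw at (239,269). Next is a second view 40 mm along x for triangulation.

carry_out(moves=[1, 0.02, 0, 0, 0, 0, 0, 1, 0.02, 0, 0, 0, 0, 0, 1, 0, 0, 0, 0, 0, 0, 1, 0, 0, 0, 0, 0, 0, 1, 0, 0, 0, 0, 0, 0])

```text
clock: 2.08
tcp_pos: [0.5081, 0.408, 0.1662]
orientation: [-0.001, 0.771, 0.637, -0.003]
wrist_force: [-0.5, 0.3, 0.1]
finger_gap: 0.0858
```

```bash
python3 - <<'E'
from h import *
im,T=snap('wrist','wrist2'); print(T.round(4), env.get_state()['clock'])
a=cv2.imread('pics/wrist1.png')[155:335,235:385]; b=cv2.imread('pics/wrist2.png')[155:335,175:325]
g=np.hstack([cv2.resize(x,None,fx=2.6,fy=3,interpolation=2) for x in (a,b)]); cv2.imwrite('pics/c12.png',g)
E
```

```text
[[ 0.1888  0.982  -0.0048  0.5081]
 [ 0.982  -0.1888 -0.0024  0.408 ]
 [-0.0032 -0.0042 -1.      0.1662]
 [ 0.      0.      0.      1.    ]] 2.125
```

View pics/c12.png

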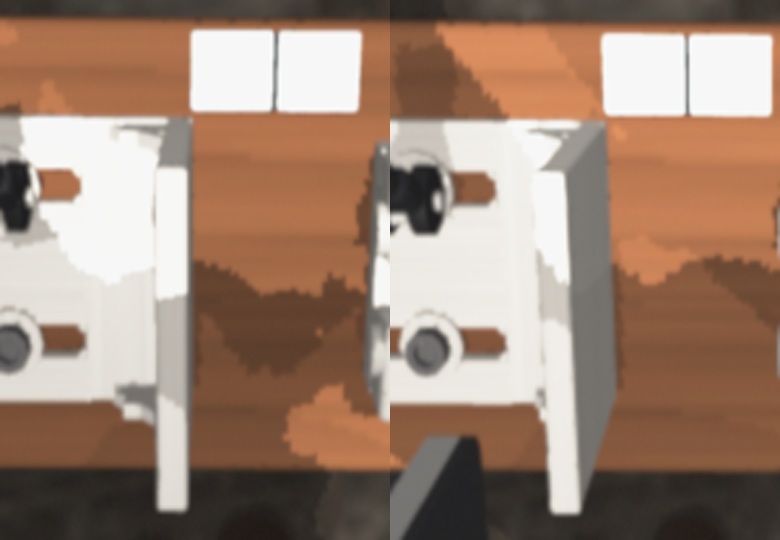

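Both crops are sharp. Left: line at (274,70), face foot corner (191,120), flange top front edge (187,168)–(188,511) and back edge u≈157. Right: line (687,75), foot corner (606,122), top front edge (570,171)–(581,514), back edge (538,168)–(550,514). Triangulating these.

```bash
python3 - <<'E'
from h import *
C1=cam('wrist',np.load('pics/wrist1_T.npy'));C2=cam('wrist',np.load('pics/wrist2_T.npy'))
f1=lambda x,y:(235+(x+.5)/2.6-.5,155+(y+.5)/3-.5); f2=lambda x,y:(175+(x-390+.5)/2.6-.5,155+(y+.5)/3-.5)
pts=dict(line=((274.5,70),(687,75)),tapeTL=((190,30),(601,34)),tapeTR=((361,31),(772,36)),tapeBL=((190,111),(603,115)),tapeBR=((360,112),(771,116)),
face=((191,120),(606,122)),nf=((187,168),(570,171)),ff=((188,511),(581,514)),nb=((157,166),(538,168)),fb=((157,511),(550,514)),screw=((10,347),(427,350)))
W={k:tri([(C1,f1(*a)),(C2,f2(*b))]) for k,(a,b) in pts.items()}
# board edges: fit lines in wrist1 long near edge
hsv=cv2.cvtColor(cv2.imread('pics/wrist1.png'),cv2.COLOR_BGR2HSV)
m=cv2.inRange(hsv,(3,100,50),(20,255,255))
E=[]
for u in range(160,490,3):
    v=np.where(m[140:200,u])[0]
    if len(v): E.append(onz(C1,(u,140+v[0]-.5),.017)[:2])
E=np.array(E); vx,vy,x0,y0=cv2.fitLine(E.astype(np.float32),cv2.DIST_HUBER,0,.01,.01).ravel()
ux=np.array([vx,vy])*np.sign(vy); uy=np.array([-ux[1],ux[0]]); print('ux',ux,np.degrees(np.arctan2(ux[1],ux[0])))
ed=np.array([x0,y0]); ctr=np.array([.5143,.3689]); print('near edge offset from coarse centre',(ed-ctr)@uy)
for k,p in W.items(): print(k,p.round(4),'jig',((p[:2]-ctr)@ux).round(4),((p[:2]-ctr)@uy).round(4))
a=onz(C1,f1(*pts['line'][0]),.0175);b=onz(C2,f2(*pts['line'][1]),.0175)
c=onz(C1,f1(*pts['face'][0]),.022);d=onz(C2,f2(*pts['face'][1]),.022)
print('gap plane',[(p[:2]-q[:2])@ux for p,q in((a,c),(b,d))])
KT=cam('top'); 
for k in ('line','nf','ff'): print(k,proj(KT,W[k]),proj(cam('side'),W[k]))
top=(W['nf']+W['ff']+W['nb']+W['fb'])/4; print('stop_top',top)
T=pose(); print('delta tool',T[:3,:3].T@(top-T[:3,3]))
E
```

```text
ux [0.19408897 0.9809839 ] 78.80849
near edge offset from coarse centre 0.06260186743037396
line [0.4693 0.3927 0.0158] jig 0.0146 0.0488
tapeTL [0.4541 0.3696 0.0166] jig -0.0109 0.0592
tapeTR [0.4643 0.4199 0.0152] jig 0.0404 0.0589
tapeBL [0.4745 0.3657 0.0186] jig -0.0109 0.0384
tapeBR [0.484  0.4159 0.0213] jig 0.0402 0.0389
face [0.4773 0.3653 0.0149] jig -0.0107 0.0356
nf [0.4777 0.3656 0.0735] jig -0.0104 0.0352
ff [0.5544 0.3508 0.0818] jig -0.01 -0.0429
nb [0.4753 0.3587 0.0763] jig -0.0176 0.0363
fb [0.5528 0.3428 0.082 ] jig -0.0181 -0.0428
screw [0.5247 0.2991 0.0304] jig -0.0665 -0.0238
gap plane [np.float64(0.025021881696353603), np.float64(0.02425710642244513)]
line [290.17865874 287.88682333] [388.34444971 328.38476171]
nf [303.15439751 284.81896851] [387.74880767 282.50106494]
ff [312.02344676 243.23556753] [333.35938816 262.80052289]
stop_top [0.5150586  0.35446756 0.07839772]
delta tool [-0.05088115  0.0173072   0.08792529]
```

Heights agree with the text (flange top 73–82 mm, line 16 mm, face foot 15 mm) and the tape measures 51 x 20 mm, though the near corners read a few mm low. Gap from face to line is about 24.7 mm. I'll pinch the flange slightly on the side away from the lever, with the jaws partly open.

carry_out(moves=[-0.3, -0.0257, 0.0142, 0, 0, 0, 0, -0.3, -0.0257, 0.0142, 0, 0, 0, 0, -0.3, 0, 0, 0.015, 0, 0, 0, -0.3, 0, 0, 0.015, 0, 0, 0, -0.3, 0, 0, 0, 0, 0, 0])

```text
clock: 2.75
tcp_pos: [0.5256, 0.35, 0.1345]
orientation: [-0.001, 0.771, 0.637, -0.003]
wrist_force: [-0.1, -0.0, -0.4]
finger_gap: 0.0296
```

```bash
python3 - <<'E'
from h import *
T=pose(); print(T.round(4), env.get_state()['finger_gap'],env.get_state()['clock']); print(T[:3,:3].T@(np.array([.5263,.3523,.073])-T[:3,3]))
E
```

```text
[[ 0.1895  0.9819 -0.0054  0.5256]
 [ 0.9819 -0.1895 -0.0022  0.35  ]
 [-0.0032 -0.0049 -1.      0.1345]
 [ 0.      0.      0.      1.    ]] 0.02959122960552274 2.75
[0.00260857 0.00055987 0.06152468]
```

carry_out(moves=[-0.3, 0.0025, 0.0005, 0.015, 0, 0, 0, -0.3, 0, 0, 0.015, 0, 0, 0, -0.3, 0, 0, 0.015, 0, 0, 0, -0.3, 0, 0, 0.015, 0, 0, 0, -0.3, 0, 0, 0, 0, 0, 0])

```text
clock: 3.38
tcp_pos: [0.5249, 0.3537, 0.069]
orientation: [-0.001, 0.77, 0.638, -0.004]
wrist_force: [-0.4, -0.5, -0.2]
finger_gap: 0.03
```

carry_out(moves=[-1, 0, 0, 0, 0, 0, 0, -1, 0, 0, 0, 0, 0, 0, -1, 0, 0, 0, 0, 0, 0, -1, 0, 0, 0, 0, 0, 0, -1, 0, 0, 0, 0, 0, 0], squeeze=30)

```text
clock: 4.0
tcp_pos: [0.5251, 0.3537, 0.0694]
orientation: [-0.001, 0.77, 0.637, -0.003]
wrist_force: [-0.7, 0.3, -4.0]
finger_gap: 0.0072
```

Gripped on the 8 mm flange (gap 7.2 mm, low side force). Sliding 20 mm, then I'll look again.

carry_out(moves=[-1, 0.007, 0, 0, 0, 0, 0, -1, 0.007, 0, 0, 0, 0, 0, -1, 0.006, 0, 0, 0, 0, 0, -1, 0, 0, 0, 0, 0, 0, -1, 0, 0, 0, 0, 0, 0])

```text
clock: 4.62
tcp_pos: [0.5291, 0.3754, 0.0691]
orientation: [-0.001, 0.77, 0.638, -0.003]
wrist_force: [0.4, -0.0, -2.2]
finger_gap: 0.007
```

```bash
python3 - <<'E'
from h import *
im,T=snap('wrist','wrist3'); print(T.round(4), env.get_state()['clock'])
C=cam('wrist',T)
for p in ([.4693,.3927,.017],): print(proj(C,p))
a=cv2.imread('pics/wrist3.png'); u,v=map(int,proj(C,[.4693,.3927,.017]))
v0=max(0,v-50); a=a[v0:v0+130,u-90:u+90]; cv2.imwrite('pics/c3.png',cv2.resize(a,None,fx=4,fy=4,interpolation=2)); print(u-90,v0)
E
```

```text
[[ 0.1866  0.9824 -0.0069  0.5291]
 [ 0.9824 -0.1866 -0.0024  0.3754]
 [-0.0036 -0.0063 -1.      0.0691]
 [ 0.      0.      0.      1.    ]] 4.675
[329.24081785 151.3820674 ]
239 101
```

View pics/c3.png

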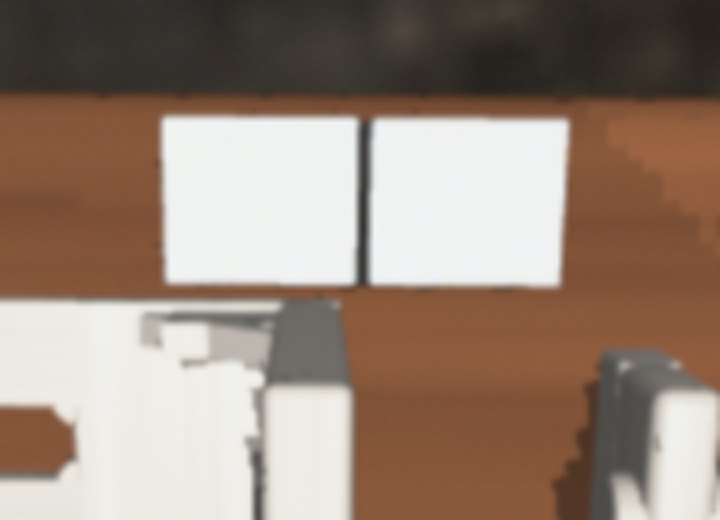

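The line is at crop x≈364 (y 118–285), the face's foot corner at (338,303) and the tape is 162–570 wide. A small gap remains.

```bash
python3 - <<'E'
from h import *
C=cam('wrist',np.load('pics/wrist3_T.npy')); ux=np.array([.1941,.981])
f=lambda x,y:(239+(x+.5)/4-.5,101+(y+.5)/4-.5)
X=lambda uv,z:(onz(C,uv,z)[:2]-[.5143,.3689])@ux
print('line',[X(f(364.5,y),.0172) for y in(122,200,282)],'tape',[X(f(x,y),.0172) for x,y in((162,118),(570,120),(166,283),(561,286))])
for z in(.017,.022): print(z,X(f(338.5,303),z),X(f(340,315),z))
# subpixel line: darkest centroid per row
g=cv2.cvtColor(cv2.imread('pics/wrist3.png'),6).astype(float)
for v in range(134,170,6):
    r=230-g[v,320:340]; r[r<25]=0; u=(r*np.arange(320,340)).sum()/r.sum(); print(v,u.round(2),X((u,v),.0172).round(5))
for v in range(174,182): print(v,g[v,310:332].astype(int))
E
```

```text
line [np.float64(0.014680228435231561), np.float64(0.01485566890126461), np.float64(0.015045963194027349)] tape [np.float64(-0.010399652207667552), np.float64(0.040102316206108754), np.float64(-0.010332400486661786), np.float64(0.04016997308224603)]
0.017 0.011763333936487545 0.011977123260877456
0.022 0.011667341907725443 0.011875324890797543
134 329.75 0.01471
140 329.54 0.01465
146 329.54 0.01471
152 329.39 0.01469
158 329.39 0.01474
164 329.13 0.01466
174 [97 96 96 96 97 97 97 94 91 92 97 98 97 96 93 93 93 94 96 96 97 97]
175 [100  97  96  97  97  97  98  98  92  93 101 104 106 105 101  99  98  99
  99  98  99  99]
176 [109  99  97  97  97  98 101 104 103 105 108 112 123 124 108 101 100 100
 100 100 100 100]
177 [113 104 103 104 104 103 104 105 106 106 107 114 131 135 112 101 101 101
 101 101 100 101]
178 [108 106 105 105 105 105 106 105 106 105 105 107 113 113 102 101 101 101
 101 101 101 101]
179 [105 105 106 105 106 106 106 106 106 106 105 105 105 102  98 101 102 102
 102 102 102 102]
180 [105 106 106 106 106 107 106 107 106 107 106 106 105 101  99 101 102 102
 102 102 102 103]
181 [106 107 107 107 108 107 107 107 108 107 107 106 106 103  99 101 102 102
 102 102 102 102]
```

carry_out(moves=[-1, 0.0025, 0, 0, 0, 0, 0, -1, 0, 0, 0, 0, 0, 0, -1, 0, 0, 0, 0, 0, 0, -1, 0, 0, 0, 0, 0, 0, -1, 0, 0, 0, 0, 0, 0])

```text
clock: 5.3
tcp_pos: [0.5296, 0.3774, 0.0692]
orientation: [-0.001, 0.77, 0.637, -0.004]
wrist_force: [0.2, 0.4, -3.0]
finger_gap: 0.0073
```

```bash
cat > gap.py <<'E'
from h import *
import sys
def gap(tag):
    im,T=snap('wrist',tag); C=cam('wrist',T); ux=np.array([.1941,.981]); ctr=np.array([.5143,.3689])
    X=lambda uv,z:(onz(C,uv,z)[:2]-ctr)@ux
    g=cv2.cvtColor(im,cv2.COLOR_RGB2GRAY).astype(float); s=cv2.cvtColor(im,cv2.COLOR_RGB2HSV)[...,1].astype(float)
    L=[]
    for t in np.arange(-7,8,2)/1000:
        p=proj(C,[.4693-t*.981,.3927+t*.194,.0172]); v=int(round(p[1])); a=int(p[0])-8
        r=230-g[v,a:a+17]; r[r<25]=0; L.append(X(((r*np.arange(a,a+17)).sum()/r.sum(),v),.0172))
    # face edge: saturation step on the flange's near end, rows just below the foot's edge
    F=[]; p=proj(C,[.4693+.0135*.981,.3927-.0135*.194,.022])
    for v in range(int(p[1])-1,int(p[1])+7):
        a=int(p[0])-14; r=s[v,a:a+30]; lo,hi=np.median(r[:6]),np.median(r[-6:]); h=(lo+hi)/2
        k=np.where((r[:-1]<h)&(r[1:]>=h))[0]
        if len(k): k=k[-1]; u=a+k+(h-r[k])/(r[k+1]-r[k]); F.append((v,round(u,2),round(X((u,v),.022)*1e3,2)))
    print('clock',env.get_state()['clock'],'tcp',T[:3,3].round(4)); print('line mm',(np.array(L)*1e3).round(2)); print(F)
    return im
E
python3 - <<'E'
from gap import *
gap('wrist4')
E
```

```text
clock 5.35 tcp [0.5296 0.3774 0.0692]
line mm [14.65 14.7  14.73 14.7  14.67 14.65 14.74 14.72]
[(178, np.float64(323.61), np.float64(14.0)), (179, np.float64(323.55), np.float64(13.98)), (180, np.float64(323.67), np.float64(14.04)), (181, np.float64(323.81), np.float64(14.12)), (182, np.float64(324.07), np.float64(14.26)), (183, np.float64(324.25), np.float64(14.35)), (184, np.float64(324.4), np.float64(14.43)), (185, np.float64(324.54), np.float64(14.51))]
```

carry_out(moves=[-1, 0.0008, 0, 0, 0, 0, 0, -1, 0, 0, 0, 0, 0, 0, -1, 0, 0, 0, 0, 0, 0, -1, 0, 0, 0, 0, 0, 0, -1, 0, 0, 0, 0, 0, 0])

```text
clock: 5.98
tcp_pos: [0.5297, 0.3782, 0.0692]
orientation: [-0.001, 0.771, 0.637, -0.004]
wrist_force: [-0.5, 0.7, -3.3]
finger_gap: 0.0071
```

```bash
python3 - <<'E'
from gap import *
im=gap('wrist5')
cv2.imwrite('pics/c5.png',cv2.cvtColor(cv2.resize(im[125:205,270:390],None,fx=6,fy=6,interpolation=2),4))
E
```

```text
clock 6.025 tcp [0.5297 0.3782 0.0692]
line mm [14.72 14.72 14.7  14.67 14.65 14.69 14.67 14.65]
[(178, np.float64(323.6), np.float64(14.85)), (179, np.float64(323.58), np.float64(14.84)), (180, np.float64(323.66), np.float64(14.89)), (181, np.float64(323.76), np.float64(14.95)), (182, np.float64(324.07), np.float64(15.11)), (183, np.float64(324.27), np.float64(15.21)), (184, np.float64(324.38), np.float64(15.28)), (185, np.float64(324.56), np.float64(15.37))]
```

View pics/c5.png

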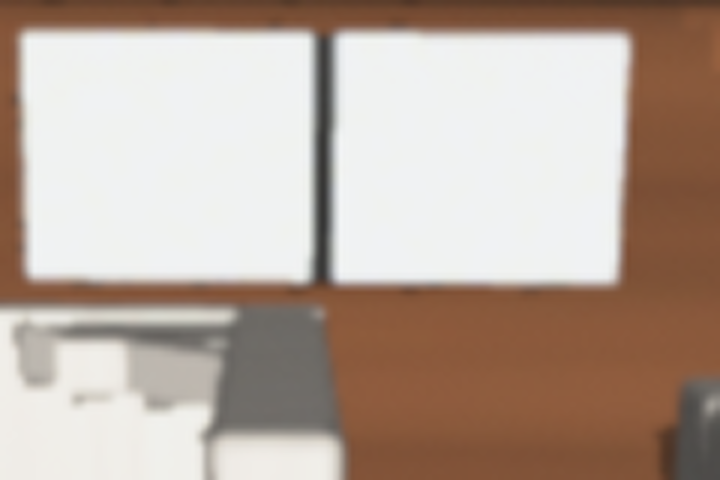

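Crop: the face's foot corner (323,308) sits under the line's centre (323,285), and the numbers put the face within 0.2 mm of the line. Now I release, rise, and recheck that the stop stayed.

carry_out(moves=[-0.5, 0, 0, 0, 0, 0, 0, -0.4, 0, 0, 0, 0, 0, 0, -0.4, 0, 0, -0.015, 0, 0, 0, -0.4, 0, 0, -0.02, 0, 0, 0, -0.4, 0, 0, -0.02, 0, 0, 0])

```text
clock: 6.65
tcp_pos: [0.5304, 0.3785, 0.128]
orientation: [-0.001, 0.771, 0.637, -0.003]
wrist_force: [-0.0, 0.6, -0.7]
finger_gap: 0.0259
```

```bash
cat > jig.py <<'E'
from h import *
ux=np.array([.1941,.981]); uy=np.array([-.981,.1941]); ctr=np.array([.5143,.3689])-.002*uy
def tell():
    s=env.get_state(); T=pose(); d=T[:2,3]-ctr
    print('clock',s['clock'],'jig mm',(d@ux*1e3).round(1),(d@uy*1e3).round(1),'z',(T[2,3]*1e3).round(1),'F',s['wrist_force'].round(1),'tool z',T[:3,2].round(3))
E
python3 - <<'E'
from gap import *
import jig
gap('wrist6'); jig.tell()
E
```

```text
clock 6.7 tcp [0.5304 0.3785 0.128 ]
line mm [14.65 14.63 14.61 14.64 14.82 14.8  14.78 14.76]
[(165, np.float64(321.29), np.float64(14.81)), (166, np.float64(321.52), np.float64(14.97)), (167, np.float64(321.49), np.float64(14.95)), (168, np.float64(321.54), np.float64(14.99)), (169, np.float64(321.64), np.float64(15.07)), (170, np.float64(321.7), np.float64(15.11)), (171, np.float64(321.83), np.float64(15.2)), (172, np.float64(322.08), np.float64(15.38))]
clock 6.7 jig mm 13.6 -13.2 z 131.4 F [-0.2  0.4  2.3] tool z [-0.002  0.    -1.   ]
```

carry_out(moves=[-1, -0.026, -0.008, 0, 0, 0, 0, -1, -0.026, -0.008, 0, 0, 0, 0, -1, -0.026, -0.008, 0, 0, 0, 0, -1, 0, 0, 0, 0, 0, 0, -1, 0, 0, 0, 0, 0, 0])

```text
clock: 7.32
tcp_pos: [0.4961, 0.3075, 0.1368]
orientation: [0.001, 0.77, 0.638, 0.005]
wrist_force: [-0.1, 1.3, -0.2]
finger_gap: -0.0004
```

```bash
python3 - <<'E'
import jig; from h import *
jig.tell(); print(env.get_state()['finger_gap']); im,T=snap('wrist','wrist7')
im,T=snap('side','side7'); cv2.imwrite('pics/s7.png',cv2.cvtColor(cv2.resize(im[200:360,280:460],None,fx=3.5,fy=3.5,interpolation=2),4))
C=cam('wrist',pose()); 
for y,z in ((22,35),(37.4,93.4)):
    p=np.r_[jig.ctr-.067*jig.ux+y/1e3*jig.uy,z/1e3]; print(proj(C,p),3.5*(proj(cam('side'),p)-[280,200]))
E
```

```text
clock 7.325 jig mm -63.8 8.0 z 136.8 F [-0.1  1.3 -0.2] tool z [ 0.008  0.005 -1.   ]
-0.00044670178428889525
[311.06889914 219.08618451] [378.03107245 265.03603274]
[310.54068721 217.96692613] [426.51215955 163.14314507]
```

View pics/s7.png

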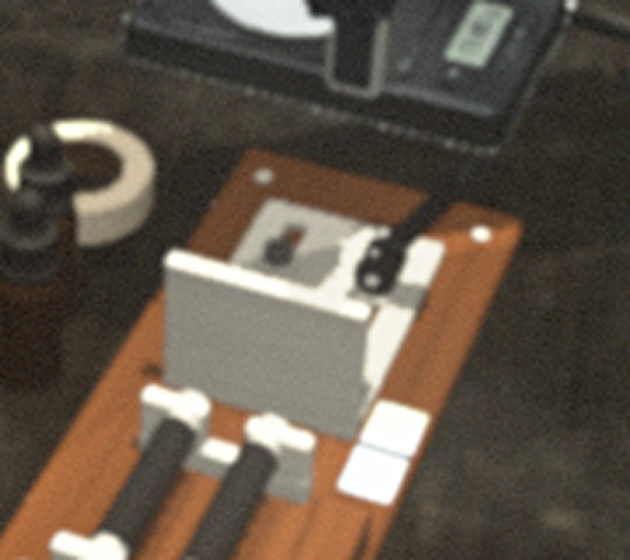

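View pics/wrist7.png

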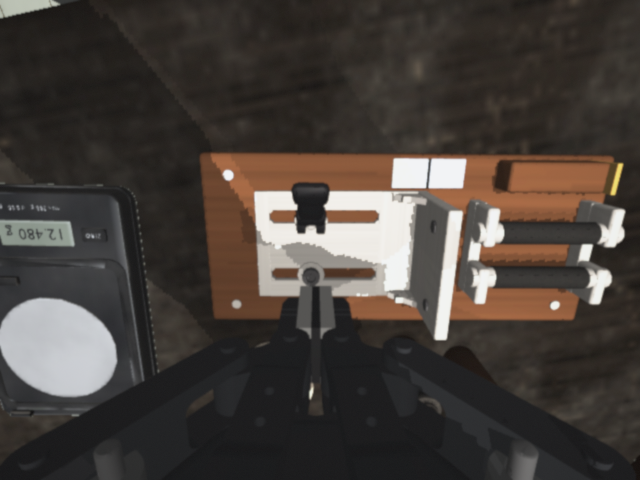

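Wrist view: closed tips in line with the lever, paddle at (311,185–200), hub (311,225), face still beside the line. Side crop: lever runs from pivot (375,275) to its end around (450,185), with the path clear. The lever seems slightly lower than the nominal 69°, so I'll measure it.

```bash
python3 - <<'E'
import jig; from h import *
T=np.load('pics/wrist7_T.npy'); C=cam('wrist',T); S=cam('side'); T1=cam('wrist',np.load('pics/wrist1_T.npy'))
def J(p): d=p[:2]-jig.ctr; return np.r_[d@jig.ux,d@jig.uy,p[2]]*1e3
# model outline: project lever outline points for some angles
for deg in (69,60,50,40):
    a=np.radians(deg); out=[]
    for r,h in ((70,6.5),(70,-2),(60,6.5)):
        y=22+r*np.cos(a)-h*np.sin(a); z=35+r*np.sin(a)+h*np.cos(a)
        p=np.r_[jig.ctr-.067*jig.ux+y/1e3*jig.uy,z/1e3]; out+=[proj(C,p).round(0),proj(T1,p).round(0)]
    print(deg,*out)
print(J(tri([(C,(311,188)),(T1,(207,190))])))
E
```

```text
69 [311. 215.] [204. 214.] [311. 197.] [205. 199.] [311. 217.] [210. 217.]
60 [311. 192.] [205. 195.] [311. 175.] [206. 181.] [311. 199.] [210. 201.]
50 [311. 168.] [206. 174.] [311. 153.] [208. 162.] [311. 179.] [211. 184.]
40 [311. 147.] [209. 157.] [311. 135.] [212. 146.] [311. 161.] [213. 169.]
[-66.88260143  52.9343176   94.59092943]
```

carry_out(moves=[-1, -0.003, -0.006, 0.012, 0, 0, 0, -1, 0, -0.006, 0.012, 0, 0, 0, -1, 0, 0, 0.006, 0, 0, 0, -1, 0, 0, 0, 0, 0, 0, -1, 0, 0, 0, 0, 0, 0])

```text
clock: 8.05
tcp_pos: [0.4825, 0.3082, 0.1025]
orientation: [0.0, 0.77, 0.639, 0.003]
wrist_force: [-0.0, 0.5, -0.4]
finger_gap: 0.0004
```

```bash
python3 -c "import jig;jig.tell()"
```

```text
clock 8.05 jig mm -65.8 21.4 z 102.5 F [-0.   0.5 -0.4] tool z [ 0.005  0.004 -1.   ]
```

carry_out(moves=[-1, 0, -0.008, 0.003, 0, 0, 0, -1, 0, -0.008, 0.003, 0, 0, 0, -1, 0, -0.007, 0.004, 0, 0, 0, -1, 0, -0.006, 0.004, 0, 0, 0, -1, 0, 0, 0, 0, 0, 0])

```text
clock: 8.68
tcp_pos: [0.4536, 0.3141, 0.0887]
orientation: [0.001, 0.77, 0.638, 0.005]
wrist_force: [1.0, -0.3, -0.7]
finger_gap: -0.0002
```

```bash
python3 -c "import jig;jig.tell()"
```

```text
clock 8.675 jig mm -65.5 50.9 z 88.7 F [ 1.  -0.3 -0.7] tool z [ 0.009  0.005 -1.   ]
```

Tracks the plan; continuing along the arc.

carry_out(moves=[-1, 0, -0.006, 0.006, 0, 0, 0, -1, 0, -0.006, 0.006, 0, 0, 0, -1, 0, -0.004, 0.006, 0, 0, 0, -1, 0, -0.004, 0.006, 0, 0, 0, -1, 0, 0, 0, 0, 0, 0])

```text
clock: 9.3
tcp_pos: [0.434, 0.3185, 0.0635]
orientation: [0.002, 0.77, 0.638, 0.006]
wrist_force: [0.3, 0.6, 0.6]
finger_gap: -0.0
```

```bash
python3 -c "import jig;jig.tell()"
```

```text
clock 9.3 jig mm -65.0 71.0 z 63.5 F [0.3 0.6 0.6] tool z [ 0.011  0.005 -1.   ]
```

Force is near zero, so I'm checking that the lever is following.

```bash
python3 - <<'E'
import jig; from h import *
im,T=snap('wrist','wrist8'); im2,_=snap('side','side8')
a=cv2.resize(im[100:400,160:480],(400,375)); b=cv2.resize(im2[200:350,300:460],(400,375))
cv2.imwrite('pics/m8.png',cv2.cvtColor(np.hstack([a,b]),4))
E
```

```text
(no output)
```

View pics/m8.png

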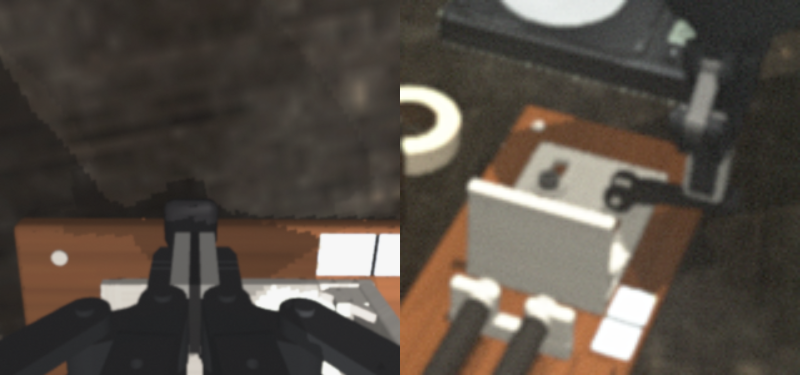

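The lever follows and lies almost flat under the tips (left: paddle at (190,215) under the fingers; right: lever from (620,190) to (710,200)). Pressing on to the stop.

carry_out(moves=[-1, 0, -0.003, 0.005, 0, 0, 0, -1, 0, -0.002, 0.005, 0, 0, 0, -1, 0, 0, 0.003, 0, 0, 0, -1, 0, 0, 0.002, 0, 0, 0, -1, 0, 0, 0.002, 0, 0, 0])

```text
clock: 10.02
tcp_pos: [0.4302, 0.3198, 0.0518]
orientation: [0.002, 0.77, 0.638, 0.008]
wrist_force: [-3.0, -3.4, 21.5]
finger_gap: -0.0001
```

```bash
python3 -c "import jig;jig.tell()"
```

```text
clock 10.025 jig mm -64.5 75.0 z 51.8 F [-3.  -3.4 21.5] tool z [ 0.015  0.006 -1.   ]
```

Reaction is 21 N with the tips at 41 mm, the flat height, so the stop looks reached. One firmer push, then up and away.

carry_out(moves=[-1, 0, 0, 0.003, 0, 0, 0, -1, 0, 0, 0.003, 0, 0, 0, -1, 0, 0, 0.003, 0, 0, 0, -1, 0, 0, 0.003, 0, 0, 0, -1, 0, 0, 0.003, 0, 0, 0])

```text
clock: 10.65
tcp_pos: [0.4301, 0.3199, 0.0516]
orientation: [0.004, 0.77, 0.639, 0.011]
wrist_force: [-5.7, -5.6, 27.6]
finger_gap: 0.0001
```

carry_out(moves=[-1, 0, 0, -0.01, 0, 0, 0, -1, 0, 0, -0.025, 0, 0, 0, -1, 0, 0, -0.035, 0, 0, 0, -1, 0, 0, -0.035, 0, 0, 0, -1, 0, 0, 0, 0, 0, 0])

```text
clock: 11.28
tcp_pos: [0.4237, 0.3184, 0.1576]
orientation: [0.001, 0.769, 0.639, 0.008]
wrist_force: [-0.6, 0.2, -0.9]
finger_gap: -0.0002
```

carry_out(moves=[-1, 0.025, 0, 0, 0, 0, 0, -1, 0.025, 0, 0, 0, 0, 0, -1, 0.02, 0, 0, 0, 0, 0, -1, 0, 0, 0, 0, 0, 0, -1, 0, 0, 0, 0, 0, 0])

```text
clock: 11.9
tcp_pos: [0.432, 0.3865, 0.151]
orientation: [-0.0, 0.769, 0.639, 0.001]
wrist_force: [-0.1, -0.2, 0.3]
finger_gap: -0.0003
```

```bash
python3 - <<'E'
from gap import *
import jig
jig.tell(); im=gap('wrist9'); im2,_=snap('side','side9'); im3,_=snap('top','top9')
a=cv2.resize(im,(480,360)); b=cv2.resize(im2[200:350,260:460],(480,360))
cv2.imwrite('pics/m9.png',cv2.cvtColor(np.hstack([a[:,40:440],b[:,40:440]]),4))
E
```

```text
clock 11.9 jig mm 1.3 86.2 z 151.0 F [-0.1 -0.2  0.3] tool z [ 0.002  0.003 -1.   ]
clock 11.95 tcp [0.432  0.3865 0.151 ]
line mm [14.6  14.96 14.24 13.75 13.82 15.13 15.04 14.28]
[(286, np.float64(332.55), np.float64(14.95)), (287, np.float64(332.68), np.float64(15.07)), (288, np.float64(332.67), np.float64(15.08)), (289, np.float64(332.69), np.float64(15.12)), (290, np.float64(332.82), np.float64(15.25)), (291, np.float64(332.99), np.float64(15.4)), (292, np.float64(333.0), np.float64(15.44)), (293, np.float64(333.12), np.float64(15.56))]
```

View pics/m9.png

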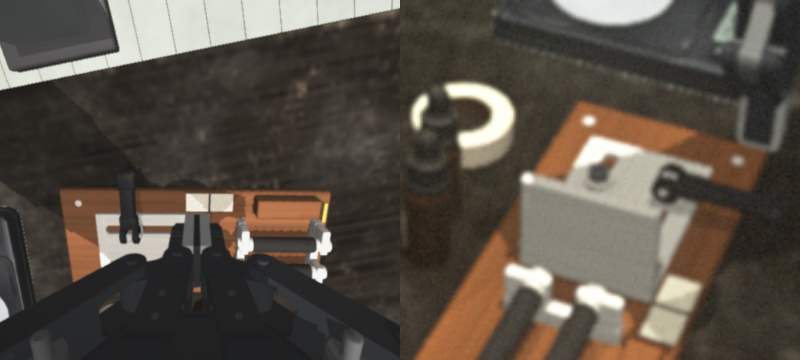

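Lever lies flat in both views (left: paddle at (126,180); right: lever from (668,185) to (770,212)). The tape is shaded here and the line reading is noisy, so I'm moving back over the jig for a clean check.

carry_out(moves=[-1, 0, 0.025, -0.003, 0, 0, 0, -1, 0, 0.025, 0, 0, 0, 0, -1, 0, 0.02, 0, 0, 0, 0, -1, 0, 0, 0, 0, 0, 0, -1, 0, 0, 0, 0, 0, 0])

```text
clock: 12.68
tcp_pos: [0.5018, 0.3709, 0.1557]
orientation: [-0.001, 0.77, 0.638, 0.002]
wrist_force: [-1.0, -0.9, -0.0]
finger_gap: -0.0
```

```bash
python3 - <<'E'
from gap import *
import jig
jig.tell(); im=gap('wrist10'); C=cam('wrist',pose())
for deg in (0,5,10):
    a=np.radians(deg); 
    print(deg,[proj(C,np.r_[jig.ctr-.067*jig.ux+(22+70*np.cos(a)-h*np.sin(a))/1e3*jig.uy,(35+70*np.sin(a)+h*np.cos(a))/1e3]).round(1) for h in (6.5,-2)])
t0=cv2.imread('pics/top0.png')[185:235,265:390]; t9=cv2.imread('pics/top9.png')[185:235,265:390]
print('bottle area diff',np.abs(t0.astype(int)-t9).mean(), (np.abs(t0.astype(int)-t9).max(2)>50).sum())
cv2.imwrite('pics/m10.png',np.vstack([cv2.cvtColor(cv2.resize(im[90:320,130:450],(640,460)),4),np.hstack([cv2.resize(t,(320,128)) for t in (t0,t9)])]))
E
```

```text
clock 12.675 jig mm -0.5 14.6 z 155.7 F [-1.  -0.9 -0. ] tool z [ 0.002  0.003 -1.   ]
clock 12.725 tcp [0.5018 0.3709 0.1557]
line mm [14.59 14.72 14.72 14.69 14.68 14.71 14.68 14.68]
[(197, np.float64(336.63), np.float64(14.91)), (198, np.float64(336.61), np.float64(14.92)), (199, np.float64(336.8), np.float64(15.07)), (200, np.float64(337.16), np.float64(15.37)), (201, np.float64(337.43), np.float64(15.59)), (202, np.float64(337.8), np.float64(15.89)), (203, np.float64(338.13), np.float64(16.16)), (204, np.float64(338.37), np.float64(16.36))]
0 [array([215.5, 120.3]), array([218.8, 120.6])]
5 [array([213.1, 121.5]), array([216.5, 120.6])]
10 [array([210.6, 123.6]), array([214.1, 121.4])]
bottle area diff 10.74 3
```

View pics/m10.png

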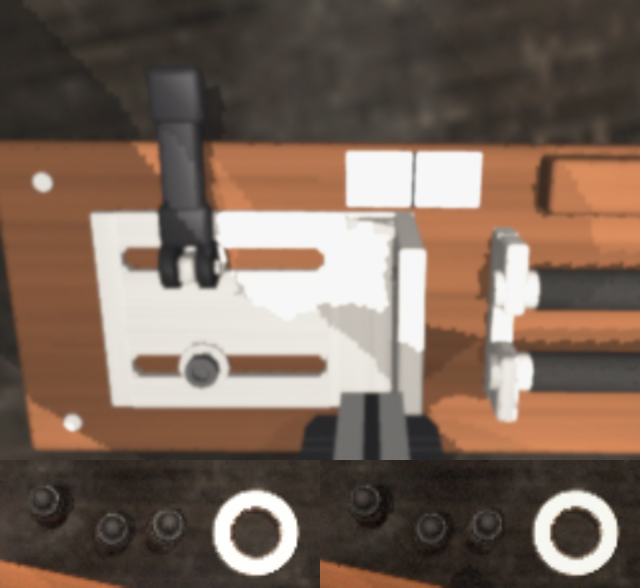

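The lever is flat, the face corner (412,213) is under the line (413,205), 0.2 mm apart by the numbers, and the bottles and tape roll match the start. The tool is clear at 145 mm, so I'm handing in.

```bash
python3 -c "
from workcell import env
print(env.hand_in())"
```

```text
the job is handed in; nothing more can be done
None
```

The stop is set at the line and clamped, and the job is handed in at about 13 s on the robot's clock (limit 38 s).

- **Stop:** I pinched the flange from above and slid the stop about 25 mm. After clamping, the last wrist picture put the face about 0.2 mm past the centre of the line; the line is 2 mm wide and the calibration is good to about 2 mm.
- **Lever:** I pressed it down with the closed fingertips until it met its end stop, at 41 mm tip height and about 28 N on the wrist. In the last picture it lies flat. I checked the angle only from that tip height and by eye, as the measured image points were not precise enough for a number.
- **Surroundings:** the bottles and the tape roll look unmoved between the first and last top views. Their average brightness differed slightly (about 11 of 255), which I put down to light and shadow; only 3 pixels differed strongly. At hand-in the gripper was clear, with its tips 145 mm above the worktop and the wrist force near zero.

**Readings that disagreed:**
- The line reading straight after clamping scattered by about 1.4 mm because the tape was in shadow, so I took it again from a better place.
- The first triangulation put the flange's near corners 6–8 mm too low and the face's foot about 7 mm too low. The far corners read 82 mm, as the text says.
- The lever started at about 63° by my measurement, against the 69° given.

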